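# Put the hair pins away and snap the pot shut

## Robot

A 6-joint arm with a two-finger parallel gripper is mounted at the origin on the work surface. World frame = base frame: x ahead of the robot, y to its left, z up, the work surface at z = 0. Lengths are in mm, angles in rad, forces in N, time in s.
With the tool pointing down it reaches from about 350 to 775 mm from the base axis. Payload 7.3 kg.
Tool frame: the origin (TCP) lies on the mounting face of the last link; the fingertips stand 178 mm ahead of it and the grasp point (between the pads) lies 159 mm ahead of it; z points along the fingers, y is the line along which they close (so a half turn about z gives the same grasp; the last joint's range is limited). The gripper opens to 92 mm and grips with 3 to 60 N. Pads are 19 mm wide; open, the fingers measure 130 mm over their backs; the gripper's body (75 mm by 190 mm) begins 47 mm behind the grasp point.
Start: joints at [1.061, 0.342, 1.524, -0, 1.275, -0.146], TCP at [186.788, 490.65, 404.741] pointing down, gripper open.
Joint ranges: [-2.53, 2.53], [-0.77, 2.02], [0.04, 2.7], [-1, 4.14], [0.28, 2.66], [-3.11, 3.11]. Speed limits (rad/s): [2.57, 2.57, 3.14, 3.14, 3.14, 3.14].

## Interface

Orientations are given as [roll, pitch, yaw] about the fixed x, y, z axes, in that order (R = Rz(yaw) Ry(pitch) Rx(roll)).
In Python, from plant import bot, vision gives the robot as it stands. The module is installed in compiled form; this text tells all that it offers.
- The arm moves only by the tool creep_tool, called as a command line: name --pt "numbers of a row" for each row, then --argument value for the rest. Schema: {"type":"object","properties":{"plan":{"type":"array","items":{"type":"array","items":{"type":"number"},"minItems":5,"maxItems":5},"minItems":1,"maxItems":5},"only":{"type":"string"},"quiet":{"type":"boolean"},"lines":{"type":"string"}},"required":["plan"],"additionalProperties":false}. plan is a list of rows, 1 to 5 of them, each of 5 numbers: the finger opening in mm, then dx, dy, dz in normalised numbers (1 is 500 mm), then a turn about the tool's z in a scale on which 1.0 is pi rad; each row is the pose to reach, as a shift and turn from the pose commanded when the call began, along the tool's axes at that moment; what a row does not reach only later rows make up. A row lasts 1/8 s, in which the tool goes at most 62.5 mm and 0.188 rad, less where a joint would pass 70% of its speed; a pose out of reach is approached as far as the arm can. The fingers move at their own pace and stop on an object; the grip force is fixed at half the most. Time passes only in rows, so rows that do not move let the fingers close. The tool returns the time, the measured TCP pose, the force, the opening and the grip force at its end. only (a regular expression) keeps the lines of the reply that match it, lines (a string "A,B") keeps lines A to B, and quiet returns only ok. No shift or turn number may pass 1 either way. Input that does not fit is refused with a message, and nothing moves.
- bot.get_obs(): the state, without advancing time (a new reading comes with each control period).
- vision.capture(name): name is "scene" or "top" or "wrist"; returns a dict with "color" (480x640x3 uint8, red, green, blue), "K" (3x3 intrinsics, pixels), "R" (3x3) and "t" (3): a world point X has camera coordinates R X + t. Camera axes: x right, y down, z forward; pixel columns grow to the right and rows downward; lengths in mm; the calibration is good to about 2 mm. A picture is of the moment at which its call begins. There is no depth.
- bot.close_job(): hands the job in; it is judged then, once.
The state is a dict: "time": time; "joint_positions": joint angles; "dq": joint speeds; "tau": joint torques, N m; "tool_pos": TCP position; "tcp_rot": TCP orientation; "contact_force": force on the tool from outside, world axes, zero at the start; "moment": the same for the moment, N m; "grip_width": finger opening in mm; "finger_force": force on a finger pad.
Only numpy, scipy, OpenCV 4.12 (cv2) and the standard library are available. Lean on these libraries where they do the work, as an engineer would, in place of code of your own. Each camera call takes 0.05 s, during which the arm holds its last target. There are 200 camera calls.

## Task

Drop both aluminium hair pins into the open white pot on the bamboo tray, then fit the pot's loose knobbed lid on its neck and press it down until it clicks and sits fully home on the shoulder. Keep pressing the lid firmly down after the click and finish like that, with the gripper still pressing: do not let go or back off. Leave the glass cloche, the lip balm and the perfume bottle where they stand.

Things in the scene. Friction and masses are not known exactly. Their poses are not given: they have to be found in the camera images.
- pot: Open round white plastic pot, upright, fixed to the tray floor. Origin: centre of its underside, 8 mm above the dresser top; z up. Body 77 mm across up to a flat shoulder at 30 mm; then a neck 60 mm across up to the rim at 50 mm, tapering to 55 mm over the last 5 mm. Inside 52 mm across (47 mm at the rim), inner floor at 5 mm
- pot_shoulder (a point): centre of the pot's shoulder ring, 30 mm above the pot's origin, where the lid's lower edge rests when home. Four small spring-loaded beads, 8.5 mm above this point, stick out 3.5 mm from the neck and give way inwards when the lid is pressed over them
- pot_mouth (a point): centre of the pot's mouth, level with its rim, 50 mm above the pot's origin
- lid: Loose round white plastic snap lid, 40 to 85 g, lying open side down on the tray. Origin: centre of its lower edge; z up. Cap 77 mm across, 25 mm tall, hollow 21 mm deep, an inner lip 4 mm high at its foot leaves an opening 63 mm across. On top in the middle a cylindrical knob 22 mm across, 22 mm tall (25 to 47 mm above the origin). Its yaw does not matter
- lid_knob (a point): centre of the knob's top, 47 mm above the lid's origin. The lid slides freely down the neck to about 12 mm above the shoulder, then the beads resist, with a peak of about 10 N (7 to 14 N) some 9 mm above it; the force then drops, from about 5 mm the beads even pull the lid down (up to 10 N) and it snaps home; there it is rigid on the shoulder and the force rises again
- pin_a: Loose U-shaped aluminium hair pin lying flat on the tray, 40 mm long (x, the two legs run along x, the bend at +x), 17 mm wide (y), 7 mm thick. Origin: middle of the underside. 12 g
- pin_b: The second hair pin, the same as pin_a
- cloche: Bystander: small glass cloche with a glass knob, 76 mm across, 98 mm tall, loose on the tray. Origin: centre of its underside
- balm: Bystander: red plastic lip balm case standing on the tray, 21 mm across, 67 mm tall, loose. Origin: centre of its underside
- perfume: Bystander: amber glass perfume bottle with a black cap, 36 by 50 mm, 92 mm tall, loose at the far left of the tray. Origin: centre of its underside
- stand: Bystander: fixed three-tier white ceramic jewellery stand, 112 mm across at the foot, 215 mm tall, at the far right of the tray. Origin: centre of its underside

How it is judged (in metres and radians):
On the way, in this order (a step that is already met when the one before it is completed fails the run):
1. both hair pins lie inside the pot, let go (horizontal distance between each of pin_a, pin_b and pot below 0.027 m and z of each of pin_a, pin_b in the frame of pot below 0.046 m and contact force between the fingers and pin_a below 0.1 N and contact force between the fingers and pin_b below 0.1 N), for 0.2 s.
2. the lid has clicked on and sits fully home (z of lid in the frame of pot between 0.027 and 0.032 m and horizontal distance between lid and pot below 0.004 m and angle between lid's own z axis and vertical below 0.06 rad), for 0.1 s.
At the end, for the whole second after the job is handed in: Both pins are inside the pot; the lid is snapped fully home (lower edge within 2 mm of the shoulder, centred within 4 mm, level within 0.06 rad) and through the last second the gripper still presses it down on the pot with more than 4 N (all of step 2 and contact force between lid and pot above 4 N and contact force between the fingers and lid above 2 N and horizontal distance between each of pin_a, pin_b and pot below 0.027 m and z of each of pin_a, pin_b in the frame of pot below 0.046 m); the arm keeps its last pose, push and grip.
It fails at once if the cloche, lip balm or perfume bottle is shifted more than 25 mm or tipped over (distance of any of cloche, balm, perfume from where it was at the start of the episode above 0.025 m or angle between any of cloche, balm, perfume's own z axis and vertical above 0.4 rad).
It also fails if it takes over 70 s, if anything falls off the work surface, if the arm or the gripper's body presses on something with over 40 N, if the wrist force passes 120 N, or if a joint passes its speed limit or range.

## Working session

There is one attempt and no reset: what is moved stays moved. The work goes in short steps, Python scripts to look and compute and a tool call to move; the robot and the scene stay as the last step left them, time stands still between calls to the robot, and variables do not carry over. Pictures are saved under pics/ and viewed, at most 10 in all, crops included, and the job is handed in when it is done.

```bash
mkdir -p pics
```

Run:
```python
from plant import bot, vision
import cv2,pickle
for n in("top","scene"):
    c=vision.capture(n); cv2.imwrite(f"pics/{n}0.png",c["color"][:,:,::-1]); pickle.dump(c,open(f"{n}.pkl","wb"))
    print(n,c["K"].round(1).tolist(),c["R"].round(3).tolist(),c["t"].round(1))
o=bot.get_obs();print(o)
```

```text
top [[467.1, 0.0, 316.3], [0.0, 467.1, 239.7], [0.0, 0.0, 1.0]] [[-0.028, -0.999, 0.029], [-0.986, 0.023, -0.166], [0.165, -0.033, -0.986]] [ 17.  589.  618.5]
scene [[480.0, 0.0, 322.3], [0.0, 480.0, 243.1], [0.0, 0.0, 1.0]] [[0.845, 0.535, -0.004], [0.403, -0.642, -0.652], [-0.351, 0.549, -0.758]] [-518.5 -190.8 1016.3]
{'time': 0.1, 'joint_positions': array([ 1.06098850e+00,  3.42625652e-01,  1.52491432e+00, -3.16525836e-05,
        1.27539770e+00, -1.46036383e-01]), 'dq': array([-0.0017754 , -0.00199524, -0.00142001,  0.00077661,  0.00077752,
       -0.00066453]), 'tau': array([ 1.36507129e-03, -4.32002699e+01, -2.44693851e+01,  7.19034160e-02,
        5.25773806e-02, -6.02084015e-05]), 'tool_pos': array([186.7360198 , 490.53573657, 404.13102205]), 'tcp_rot': array([-3.14025755e+00, -1.65776789e-04,  2.77783033e+00]), 'contact_force': array([-0.84895007,  0.52437299,  0.13957449]), 'moment': array([0.00376678, 0.01393778, 0.03493998]), 'finger_force': 0.0, 'grip_width': 91.70153753376158}
```

View pics/top0.png

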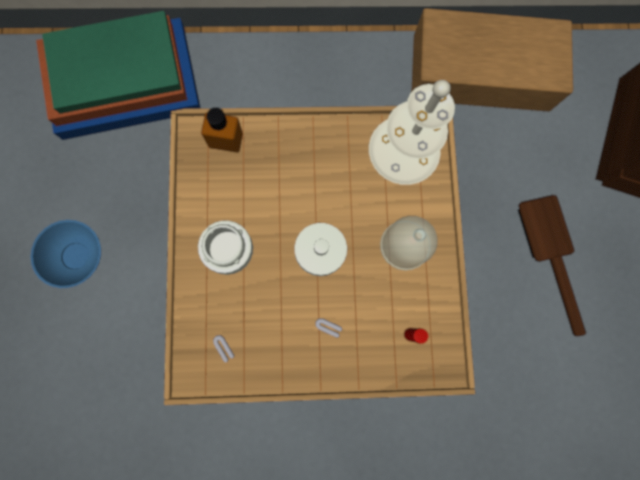

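View pics/scene0.png

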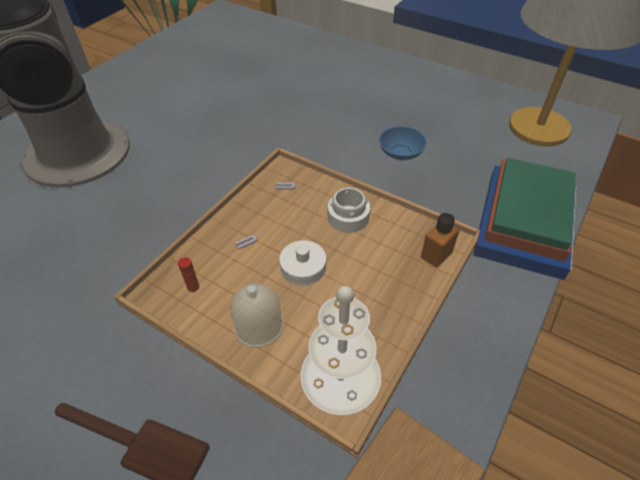

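The top view shows the pot at (225,247), the lid at (321,249) and the cloche at (409,242). The pins are at (223,349) and (329,328), and the balm is at (416,335). I'll enlarge the pot, lid and pins.

Create h.py:
```python
import numpy as np,pickle,cv2
def pix2w(c,u,v,z):
    d=c["R"].T@np.linalg.solve(c["K"],[u,v,1.]); o=-c["R"].T@c["t"]
    return o+d*(z-o[2])/d[2]
def w2pix(c,X):
    p=c["K"]@(c["R"]@np.array(X,float)+c["t"]); return p[:2]/p[2]
```

Run:
```python
from h import *
c=pickle.load(open("top.pkl","rb"));im=c["color"][:,:,::-1]
a=[cv2.resize(im[v:v+60,195:355],None,fx=5,fy=5,interpolation=cv2.INTER_CUBIC) for v in(218,308)]
cv2.imwrite("pics/crop1.png",np.vstack(a))
for n,u,v,z in(("pot shoulder",225,247,38),("lid knob",321,247,55),("pinA",223,349,12),("pinB",329,328,12)):print(n,pix2w(c,u,v,z).round(1))
```

```text
pot shoulder [583.5 133.5  38. ]
lid knob [577.7  -4.1  55. ]
pinA [438.6 140.   12. ]
pinB [464.  -14.2  12. ]
```

View pics/crop1.png

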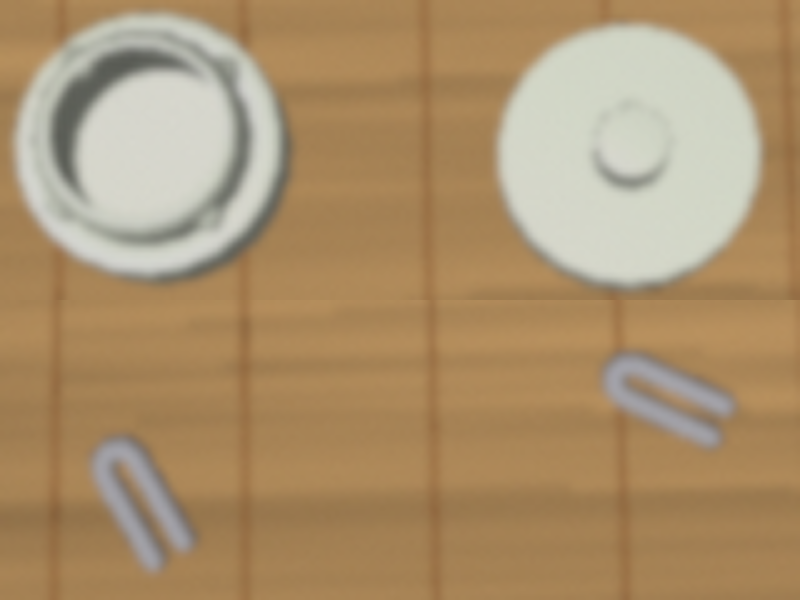

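The crop shows the pot shoulder centred at crop (147,141), the lid top disc at (630,154) and the knob top at (632,140). Pin 1 runs from bend (110,437) to leg ends (173,560), and pin 2 from bend (606,367) to leg ends (726,425).

Add to h.py:
```python
def go(x,y,z,yaw):
    "tool-axis shift and turn from the present pose to TCP x,y,z, yaw (mod pi)"
    from plant import bot
    o=bot.get_obs(); w=o["tcp_rot"][2]
    from scipy.spatial.transform import Rotation as Ro
    d=Ro.from_euler("xyz",o["tcp_rot"]).as_matrix().T@(np.array([x,y,z])-o["tool_pos"])
    t=-((yaw-w+np.pi/2)%np.pi-np.pi/2)
    print("d",d.round(1),"turn",round(t,3),"q6",o["joint_positions"][5].round(2),"q1",o["joint_positions"][0].round(2),"F",o["contact_force"].round(1),"t",round(o["time"],2))
```

Run:
```python
from h import *
c=pickle.load(open("top.pkl","rb"))
def P(x,y,z):
    return pix2w(c,195+(x+.5)/5-.5,(218+(y+.5)/5 if y<300 else 308+(y-299.5)/5)-.5,z)
print("pot",P(147,141,38).round(1),"diam",np.linalg.norm(P(14,141,38)-P(278,141,38)),np.linalg.norm(P(147,12,38)-P(147,270,38)))
print("lid",P(630,154.5,33).round(1),"knob",P(632,140,55).round(1),"diam",np.linalg.norm(P(497,154,33)-P(763,154,33)))
for a,b in(((110,437),(173,560)),((606,367),(726,425))):
    A,B=P(*a,13),P(*b,13); d=A-B; print("pin",((A+B)/2).round(1),"len",np.linalg.norm(d).round(1),"yaw",np.arctan2(d[1],d[0]).round(3))
s=pickle.load(open("scene.pkl","rb"))
print(w2pix(s,[464,-14,12]),w2pix(s,[438,140,12]),w2pix(s,[583,133,38]))
go(439,140,300,0)
```

```text
pot [585.3 135.   38. ] diam 75.6996095947156 75.30119210463496
lid [578.8  -4.4  33. ] knob [579.7  -4.2  55. ] diam 77.71369726818367
pin [441.1 140.   13. ] len 39.7 yaw 0.478
pin [465.8 -12.4  13. ] len 38.8 yaw 1.099
[245.46644938 241.72382526] [284.39052237 185.43110939] [347.65155129 206.23074013]
d [-360.5 -237.7  104.4] turn -0.364 q6 -0.15 q1 1.06 F [-0.8  0.5  0.1] t 0.1
```

Units first: shifts go in shares of 500 mm and turns go in shares of pi rad. So -440 mm / 500 = -0.88, -371 mm / 500 = -0.742, 1.68 rad / 3.1416 = 0.5348.

creep_tool --pt "60 -0.88 -0.742 0.188 0.5348" --pt "60 -0.88 -0.742 0.188 0.5348" --pt "60 -0.88 -0.742 0.188 0.5348" --pt "60 -0.88 -0.742 0.188 0.5348" --pt "60 -0.88 -0.742 0.188 0.5348"

```text
time: 0.72
tool_pos: [336.9, 219.2, 354.0]
tcp_rot: [3.141, -0.0, 1.835]
contact_force: [2.2, 0.6, -0.1]
grip_width: 60.0
finger_force: 0.0
```

```bash
python3 -c "
from h import *
go(465.8,-12.4,260,1.099)"
```

```text
d [-257.2   64.1   94. ] turn 0.736 q6 0.12 q1 0.39 F [ 2.2  0.6 -0.1] t 0.72
```

Converted, -257 mm / 500 = -0.514, 94 mm / 500 = 0.188, 0.736 rad / 3.1416 = 0.2343.

creep_tool --pt "50 -0.514 0.128 0.188 0.2343" --pt "50 -0.514 0.128 0.188 0.2343" --pt "50 -0.514 0.128 0.188 0.2343" --pt "50 -0.514 0.128 0.188 0.2343" --pt "50 -0.514 0.128 0.188 0.2343"

```text
time: 1.35
tool_pos: [467.3, -12.4, 259.0]
tcp_rot: [-3.141, 0.0, 1.1]
contact_force: [0.0, 0.4, 0.2]
grip_width: 50.0
finger_force: 0.0
```

creep_tool --pt "50 0 0 0 0" --pt "50 0 0 0 0"

```text
time: 1.6
tool_pos: [466.0, -9.2, 260.3]
tcp_rot: [-3.14, 0.0, 1.104]
contact_force: [-0.4, 0.3, 0.4]
grip_width: 50.1
finger_force: 0.0
```

Run:
```python
from h import *
from plant import vision
c=vision.capture("wrist");cv2.imwrite("pics/w1.png",c["color"][:,:,::-1]);pickle.dump(c,open("wrist.pkl","wb"))
print(c["K"].round(1).tolist(),w2pix(c,[465.8,-12.4,13]))
go(465.8,-12.4,187.5,1.099)
```

```text
[[396.6, 0.0, 327.2], [0.0, 396.6, 235.9], [0.0, 0.0, 1.0]] [329.33006808 251.62094589]
d [-3.3  1.5 73.1] turn 0.006 q6 0.28 q1 -0.18 F [ 0.3  0.1 -0.1] t 1.65
```

View pics/w1.png

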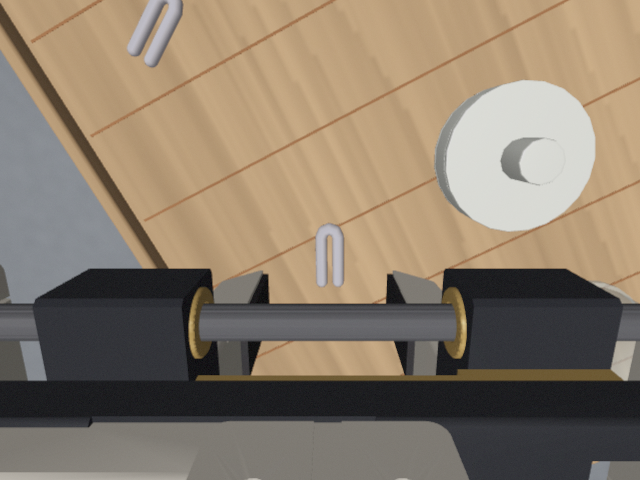

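The wrist view shows the pin with its bend at (330,224) and leg ends at (331,287), square to the fingers. The knob top is at (541,161).

Run:
```python
from h import *
c=pickle.load(open("wrist.pkl","rb"))
a,b=pix2w(c,330,224,12),pix2w(c,331,287,12)
print((a+b)/2,np.linalg.norm(a-b),"knob",pix2w(c,541,161,55))
m=(a+b)/2
go(*m[:2],187.5,1.099)
```

```text
[465.02522449 -15.5251194   12.        ] 39.600518158953584 knob [577.47401353  -6.10060266  55.        ]
d [-6.4  2.2 73.1] turn 0.006 q6 0.28 q1 -0.18 F [ 0.3  0.1 -0.1] t 1.65
```

Converted, 72.5 mm / 500 = 0.145, -4.9 mm / 500 = -0.0098.

creep_tool --pt "50 -0.0098 0.0038 0.06 0" --pt "50 -0.0098 0.0038 0.12 0" --pt "50 -0.0098 0.0038 0.142 0" --pt "50 -0.0098 0.0038 0.145 0" --pt "50 -0.0098 0.0038 0.145 0"

```text
time: 2.28
tool_pos: [466.3, -14.7, 188.7]
tcp_rot: [3.14, -0.001, 1.105]
contact_force: [-0.4, -0.6, -0.3]
grip_width: 49.9
finger_force: 0.0
```

creep_tool --pt "10 0 0 0 0" --pt "10 0 0 0 0" --pt "10 0 0 0 0" --pt "10 0 0 0 0"

```text
time: 2.78
tool_pos: [466.0, -15.0, 187.9]
tcp_rot: [3.141, -0.0, 1.104]
contact_force: [-0.7, 0.5, 0.2]
grip_width: 15.6
finger_force: 30.0
```

Converted, -90 mm / 500 = -0.18, -50 mm / 500 = -0.1.

creep_tool --pt "10 0 0 -0.1 0" --pt "10 0 0 -0.18 0" --pt "10 0 0 -0.18 0"

```text
time: 3.15
tool_pos: [466.8, -15.1, 280.5]
tcp_rot: [3.135, -0.002, 1.104]
contact_force: [-0.1, 0.5, -0.9]
grip_width: 15.7
finger_force: 30.0
```

```bash
python3 -c "
from h import *
go(585,135,275,1.104)"
```

```text
d [187.2  38.    6.1] turn 0.0 q6 0.27 q1 -0.2 F [-0.1  0.5 -0.9] t 3.15
```

Converted, 105 mm / 500 = 0.21, 60 mm / 500 = 0.12.

creep_tool --pt "10 0.12 0.04 0.012 0" --pt "10 0.21 0.076 0.012 0" --pt "10 0.21 0.076 0.012 0" --pt "10 0.21 0.076 0.012 0" --pt "10 0.21 0.076 0.012 0"

```text
time: 3.78
tool_pos: [546.4, 61.0, 271.4]
tcp_rot: [-3.14, 0.001, 1.103]
contact_force: [0.0, -0.5, 0.3]
grip_width: 15.6
finger_force: 30.0
```

Run:
```python
from h import *
from plant import vision,bot
c=vision.capture("wrist");cv2.imwrite("pics/w2.png",c["color"][:,:,::-1]);c["o"]=bot.get_obs();pickle.dump(c,open("wrist2.pkl","wb"))
print(w2pix(c,[585.3,135,58]))
```

```text
[330.0594376   91.76620487]
```

View pics/w2.png

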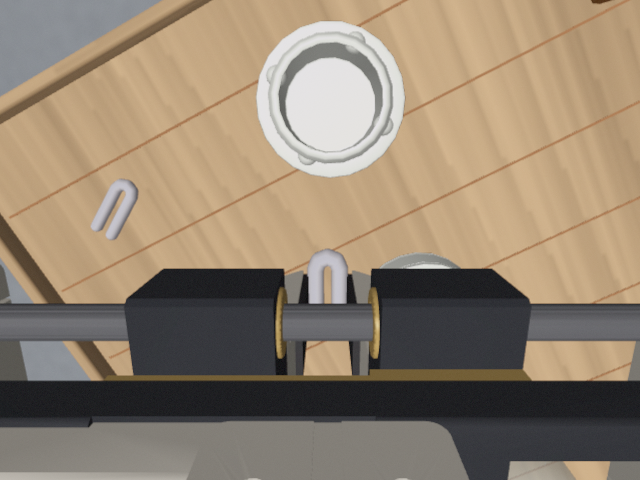

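The rim circle is centred at (330.5,96.5). The held pin's bend is at (328,248). The second pin runs from bend (126,181) to leg ends (104,233).

Run:
```python
from h import *
c=pickle.load(open("wrist2.pkl","rb"));o=c["o"]
w=o["tcp_rot"][2];tx=np.array([np.cos(w),np.sin(w)]);ty=np.array([np.sin(w),-np.cos(w)])
f=lambda p:((p-o["tool_pos"])[:2]@tx,(p-o["tool_pos"])[:2]@ty)
pot=pix2w(c,330.5,96.5,57);print("pot",pot,f(pot),"shoulder",pix2w(c,330.5,99.5,38))
for z in(94,97,99):print("bend",f(pix2w(c,328,248,z)))
print("rim diam",np.linalg.norm(pix2w(c,268,96,57)-pix2w(c,393,96,57)))
a,b=pix2w(c,126,180,12),pix2w(c,104,233,12);d=a-b;print("pin1",(a+b)/2,np.linalg.norm(d),np.arctan2(d[1],d[0]))
```

```text
pot [584.59869506 133.14436961  57.        ] (np.float64(81.57890816473481), np.float64(1.4448352601861365)) shoulder [584.7910941  133.25957763  38.        ]
bend (np.float64(19.333642034077947), np.float64(0.2390807483690233))
bend (np.float64(20.204777728531038), np.float64(0.23901873744022992))
bend (np.float64(20.785534858166436), np.float64(0.23897739682103222))
rim diam 57.842910114754226
pin1 [440.27331933 138.96212954  12.        ] 37.35631711731278 0.6041724834397728
```

Converted, 82 mm / 500 = 0.164, 1.2 mm / 500 = 0.0024.

creep_tool --pt "10 0.1 0.0024 0 0" --pt "10 0.164 0.0024 0.02 0" --pt "10 0.164 0.0024 0.064 0" --pt "10 0.164 0.0024 0.064 0" --pt "10 0.164 0.0024 0.064 0"

```text
time: 4.45
tool_pos: [585.2, 133.8, 240.6]
tcp_rot: [3.141, -0.0, 1.103]
contact_force: [-0.3, -0.5, 0.9]
grip_width: 15.7
finger_force: 30.0
```

```bash
python3 -c "
from h import *
go(584.8,133.8,239,1.104)"
```

```text
d [-0.1 -0.3  1.6] turn -0.001 q6 0.56 q1 0.1 F [-0.3 -0.5  0.9] t 4.45
```

Converted, -40 mm / 500 = -0.08.

creep_tool --pt "10 0 0 0 0" --pt "40 0 0 0 0" --pt "40 0 0 0 0" --pt "40 0 0 0 0" --pt "40 0 0 -0.08 0"

```text
time: 5.08
tool_pos: [584.2, 134.3, 277.4]
tcp_rot: [-3.136, 0.004, 1.104]
contact_force: [0.4, 0.6, 0.3]
grip_width: 39.9
finger_force: 0.0
```

creep_tool --pt "40 -0.14 0 -0.02 0" --pt "40 -0.22 0 -0.02 0" --pt "40 -0.22 0 -0.02 0" --pt "40 -0.22 0 -0.02 0" --pt "40 -0.22 0 -0.02 0"

```text
time: 5.7
tool_pos: [536.1, 37.1, 289.7]
tcp_rot: [3.141, -0.0, 1.105]
contact_force: [-0.1, 0.5, 0.6]
grip_width: 40.2
finger_force: 0.0
```

Run:
```python
from h import *
from plant import vision,bot
c=vision.capture("wrist");cv2.imwrite("pics/w3.png",c["color"][:300,:,::-1])
go(440.6,139.5,260,.52)
```

```text
d [  48.7 -131.2   29.7] turn 0.586 q6 0.39 q1 -0.07 F [-0.2  0.3 -0.2] t 5.75
```

View pics/w3.png

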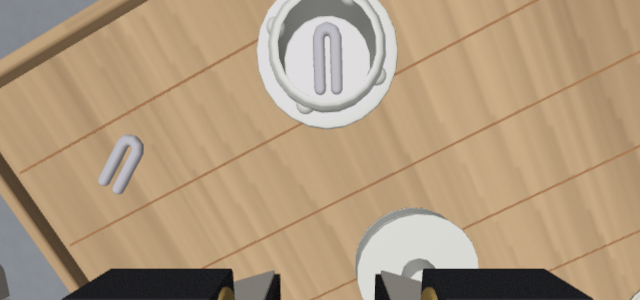

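The first pin lies flat inside the pot. Next is the second pin.

Converted, -131 mm / 500 = -0.262, 48.7 mm / 500 = 0.0974, 0.58 rad / 3.1416 = 0.1846.

creep_tool --pt "50 0.0974 -0.262 0.06 0.1846" --pt "50 0.0974 -0.262 0.06 0.1846" --pt "50 0.0974 -0.262 0.06 0.1846" --pt "50 0.0974 -0.262 0.06 0.1846" --pt "50 0.0974 -0.262 0.06 0.1846"

```text
time: 6.38
tool_pos: [441.5, 138.6, 260.1]
tcp_rot: [3.141, -0.001, 0.528]
contact_force: [0.4, -0.8, 0.5]
grip_width: 49.6
finger_force: 0.0
```

creep_tool --pt "50 0 0 0 0" --pt "50 0 0 0 0"

```text
time: 6.62
tool_pos: [441.1, 138.1, 259.9]
tcp_rot: [3.141, -0.0, 0.524]
contact_force: [-0.5, -0.5, 0.1]
grip_width: 50.2
finger_force: 0.0
```

Run:
```python
from h import *
from plant import vision,bot
c=vision.capture("wrist");c["o"]=bot.get_obs();cv2.imwrite("pics/w4.png",cv2.resize(c["color"][190:310,230:430,::-1],None,fx=4,fy=4,interpolation=cv2.INTER_CUBIC));pickle.dump(c,open("wrist3.pkl","wb"))
print(c["o"]["tool_pos"],c["o"]["tcp_rot"])
```

```text
[440.99442431 138.1138195  259.88857582] [ 3.14152911e+00 -3.10207134e-04  5.24081065e-01]
```

View pics/w4.png

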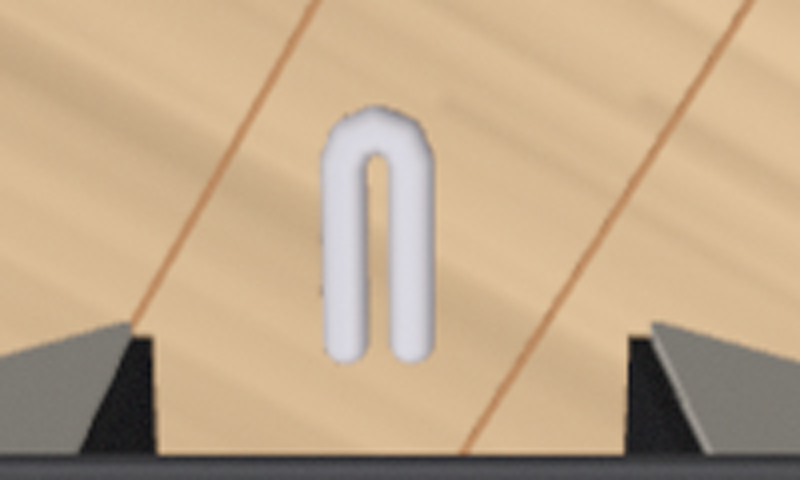

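The pin is square in the fingers, with its bend at (324,216) and leg ends at (324.5,281), so only a small correction is needed.

Converted, 72 mm / 500 = 0.144, -1.6 mm / 500 = -0.0032.

creep_tool --pt "50 -0.0012 -0.0032 0.06 0" --pt "50 -0.0012 -0.0032 0.12 0" --pt "50 -0.0012 -0.0032 0.142 0" --pt "50 -0.0012 -0.0032 0.144 0" --pt "50 -0.0012 -0.0032 0.144 0"

```text
time: 7.3
tool_pos: [439.7, 139.7, 188.6]
tcp_rot: [3.141, -0.001, 0.524]
contact_force: [-0.1, 0.1, -1.1]
grip_width: 50.1
finger_force: 0.0
```

creep_tool --pt "10 0 0 0 0" --pt "10 0 0 0 0" --pt "10 0 0 0 0" --pt "10 0 0 0 0"

```text
time: 7.8
tool_pos: [439.3, 139.7, 188.0]
tcp_rot: [3.142, -0.0, 0.524]
contact_force: [0.2, -0.7, 1.5]
grip_width: 16.0
finger_force: 30.0
```

creep_tool --pt "10 0 0 -0.1 0" --pt "10 0 0 -0.18 0" --pt "10 0 0 -0.18 0"

```text
time: 8.18
tool_pos: [440.0, 139.9, 280.5]
tcp_rot: [3.139, -0.006, 0.524]
contact_force: [0.8, 0.1, -0.6]
grip_width: 15.7
finger_force: 30.0
```

```bash
python3 -c "
from h import *
go(585,133.8,275,.524)"
```

```text
d [122.4  77.8   6.4] turn 0.0 q6 1.19 q1 0.14 F [ 0.8  0.1 -0.6] t 8.18
```

Converted, 122.3 mm / 500 = 0.2446, 98 mm / 500 = 0.196.

creep_tool --pt "10 0.1 0.062 0.012 0" --pt "10 0.196 0.124 0.012 0" --pt "10 0.2446 0.1556 0.012 0" --pt "10 0.2446 0.1556 0.012 0" --pt "10 0.2446 0.1556 0.012 0"

```text
time: 8.8
tool_pos: [583.0, 133.6, 270.6]
tcp_rot: [-3.14, 0.003, 0.524]
contact_force: [0.4, -0.1, -0.7]
grip_width: 16.1
finger_force: 30.0
```

```bash
python3 -c "
from h import *
go(585,133.8,239.5,.524)"
```

```text
d [ 1.9  0.9 31.1] turn 0.0 q6 1.14 q1 0.1 F [ 0.4 -0.1 -0.7] t 8.8
```

Converted, 31 mm / 500 = 0.062, 20 mm / 500 = 0.04.

creep_tool --pt "10 0.001 0.0006 0.04 0" --pt "10 0.001 0.0006 0.062 0" --pt "10 0.001 0.0006 0.062 0" --pt "10 0.001 0.0006 0.062 0"

```text
time: 9.3
tool_pos: [584.6, 133.7, 241.4]
tcp_rot: [3.141, -0.001, 0.524]
contact_force: [0.3, -0.8, -0.4]
grip_width: 16.0
finger_force: 30.0
```

```bash
python3 -c "
from h import *
go(585,133.8,239.5,.524)"
```

```text
d [0.4 0.1 1.9] turn 0.0 q6 1.14 q1 0.1 F [ 0.3 -0.8 -0.4] t 9.3
```

Converted, -45 mm / 500 = -0.09.

creep_tool --pt "40 0 0 0 0" --pt "40 0 0 0 0" --pt "40 0 0 0 0" --pt "40 0 0 -0.09 0" --pt "40 0 0 -0.09 0"

```text
time: 9.93
tool_pos: [585.7, 133.7, 289.3]
tcp_rot: [3.139, -0.007, 0.524]
contact_force: [0.4, 0.1, 0.0]
grip_width: 40.0
finger_force: 0.0
```

creep_tool --pt "40 -0.08 0.1 -0.02 -0.0573" --pt "40 -0.12 0.2 -0.02 -0.1146" --pt "40 -0.12 0.23 -0.02 -0.1719" --pt "40 -0.12 0.23 -0.02 -0.191" --pt "40 -0.12 0.23 -0.02 -0.191"

```text
time: 10.55
tool_pos: [590.1, 3.7, 295.1]
tcp_rot: [-3.14, 0.0, 1.123]
contact_force: [-0.1, -0.3, 0.4]
grip_width: 40.3
finger_force: 0.0
```

Run:
```python
from h import *
from plant import vision,bot
c=vision.capture("wrist");c["o"]=bot.get_obs();cv2.imwrite("pics/w5.png",c["color"][:,:,::-1]);pickle.dump(c,open("wrist5.pkl","wb"))
print(c["o"]["tool_pos"],c["o"]["tcp_rot"])
```

```text
[590.08661718   3.98592134 295.29205849] [-3.14067251e+00  1.66692197e-04  1.12282781e+00]
```

View pics/w5.png

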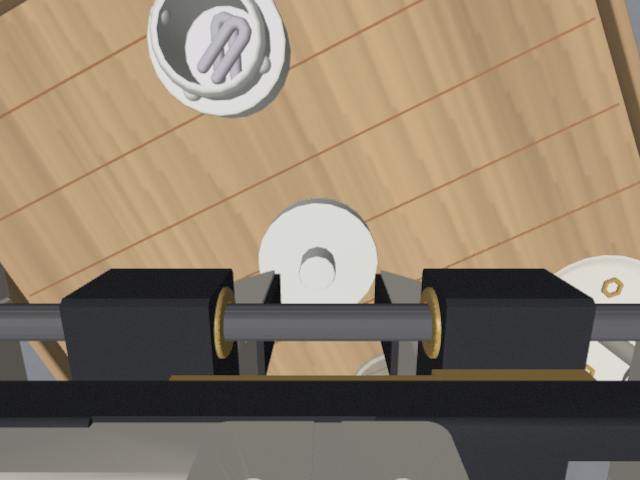

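Both pins lie in the pot. The knob top is at (317.5,274).

Run:
```python
from h import *
c=pickle.load(open("wrist5.pkl","rb"))
print(pix2w(c,317.5,274,55),pix2w(c,317.8,259,33))
go(578,-5.3,270,np.pi/2)
```

```text
[578.60793717  -7.01727323  55.        ] [579.24002922  -4.90407116  33.        ]
d [-13.6  -6.8  25.3] turn -0.448 q6 0.32 q1 -0.12 F [-0.6 -0.1  0.6] t 10.6
```

Converted, 20 mm / 500 = 0.04, -14 mm / 500 = -0.028, -0.448 rad / 3.1416 = -0.1426.

creep_tool --pt "60 -0.028 -0.012 0.02 -0.0573" --pt "60 -0.028 -0.012 0.04 -0.1146" --pt "60 -0.028 -0.012 0.04 -0.1426" --pt "60 -0.028 -0.012 0.04 -0.1426" --pt "60 -0.028 -0.012 0.04 -0.1426"

```text
time: 11.22
tool_pos: [578.8, -5.8, 275.9]
tcp_rot: [3.141, -0.0, 1.57]
contact_force: [1.1, -0.6, -1.0]
grip_width: 59.6
finger_force: 0.0
```

```bash
python3 -c "
from h import *
go(578.6,-6,213.5,np.pi/2)"
```

```text
d [-0.2 -0.2 62.4] turn -0.0 q6 -0.14 q1 -0.14 F [ 1.1 -0.6 -1. ] t 11.22
```

Converted, 62 mm / 500 = 0.124, 55 mm / 500 = 0.11.

creep_tool --pt "60 0 0 0.06 0" --pt "60 0 0 0.11 0" --pt "60 0 0 0.124 0" --pt "60 0 0 0.124 0" --pt "60 0 0 0.124 0"

```text
time: 11.85
tool_pos: [579.2, -6.1, 214.9]
tcp_rot: [3.14, 0.0, 1.572]
contact_force: [-0.5, 0.5, -0.5]
grip_width: 60.0
finger_force: 0.0
```

creep_tool --pt "15 0 0 0 0" --pt "15 0 0 0 0" --pt "15 0 0 0 0" --pt "15 0 0 0 0"

```text
time: 12.35
tool_pos: [578.8, -6.1, 213.9]
tcp_rot: [3.141, -0.0, 1.572]
contact_force: [0.0, 0.3, -0.9]
grip_width: 24.6
finger_force: 0.0
```

creep_tool --pt "15 0 0 -0.04 0" --pt "15 0 0 -0.12 0" --pt "15 0 0 -0.16 0" --pt "15 0 0 -0.16 0"

```text
time: 12.85
tool_pos: [579.1, -6.1, 295.3]
tcp_rot: [3.138, 0.0, 1.572]
contact_force: [0.1, -0.2, -1.0]
grip_width: 21.1
finger_force: 30.0
```

```bash
python3 -c "
from h import *
go(585,133.7,290,np.pi/2)"
```

```text
d [139.8   6.    5.2] turn 0.001 q6 -0.14 q1 -0.14 F [ 0.1 -0.2 -1. ] t 12.85
```

The fingers had not fully closed before the lift, though they now report 30 N. I'll stop short of the pot and look.

Converted, 45 mm / 500 = 0.09, 25 mm / 500 = 0.05.

creep_tool --pt "15 0.05 0.006 0 0" --pt "15 0.09 0.012 0 0" --pt "15 0.09 0.012 0 0" --pt "15 0.09 0.012 0 0" --pt "15 0.09 0.012 0 0"

```text
time: 13.48
tool_pos: [584.7, 38.4, 293.6]
tcp_rot: [-3.141, 0.0, 1.572]
contact_force: [0.2, -0.0, -0.3]
grip_width: 21.1
finger_force: 30.0
```

Run:
```python
from h import *
from plant import vision,bot
c=vision.capture("wrist");c["o"]=bot.get_obs();pickle.dump(c,open("wrist6.pkl","wb"))
s=vision.capture("scene");pickle.dump(s,open("scene6.pkl","wb"))
b=cv2.resize(s["color"][90:290,220:420,::-1],(400,400),interpolation=cv2.INTER_CUBIC)
a=cv2.resize(c["color"][:,:,::-1],None,fx=.625,fy=.625,interpolation=cv2.INTER_AREA)
m=np.zeros((400,800,3),np.uint8);m[:300,:400]=a;m[:,400:]=b
cv2.imwrite("pics/w6.png",m)
print(c["o"]["tool_pos"],c["o"]["tcp_rot"],c["o"]["grip_width"])
```

```text
[584.7339287   38.36278878 293.75160081] [-3.14148109e+00  7.83251522e-05  1.57162451e+00] 21.053622504383526
```

View pics/w6.png

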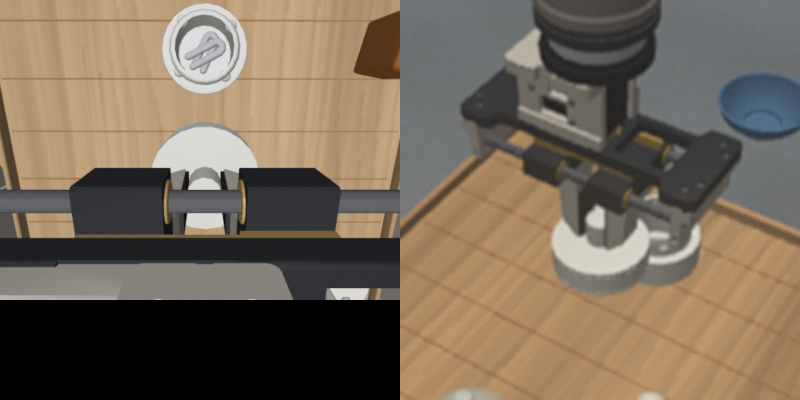

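The lid is held level by the knob. I'll take one enlarged crop to measure the lid relative to the pot.

Run:
```python
from h import *
c=pickle.load(open("wrist6.pkl","rb"));im=c["color"][:,:,::-1]
f=lambda r0,r1:cv2.resize(im[r0:r1,247:407],None,fx=2.5,fy=2.5,interpolation=cv2.INTER_CUBIC)
m=np.zeros((500,800,3),np.uint8);m[:375,:400]=f(0,150);m[:,400:]=f(180,380)
cv2.imwrite("pics/w7.png",m)
```

```text
(no output)
```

View pics/w7.png

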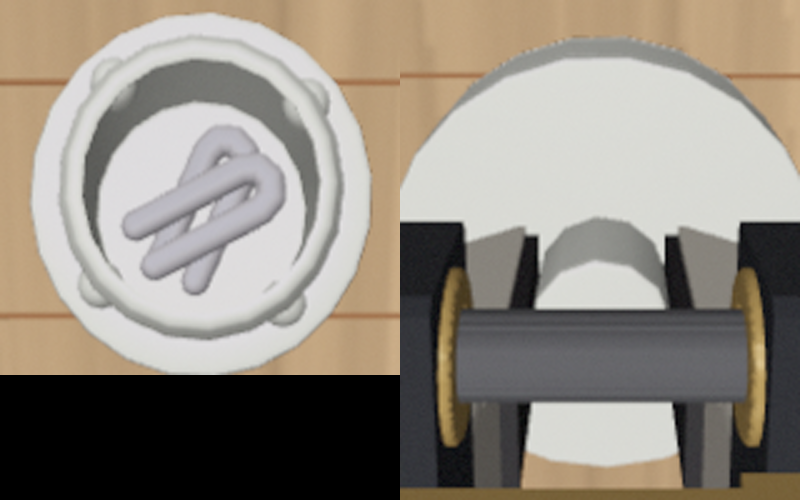

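The shoulder centre is at full-frame (327.8,77) and the rim centre at (327.8,74.8). The lid's top disc runs from row 202.8 to 366.4, with the knob at u=327.8.

Run:
```python
from h import *
from scipy.optimize import brentq
c=pickle.load(open("wrist6.pkl","rb"));o=c["o"]
g=lambda z:np.linalg.norm(pix2w(c,327.8,202.8,z)-pix2w(c,327.8,366.4,z))-77
z=brentq(g,60,180);a,b=pix2w(c,327.8,202.8,z),pix2w(c,327.8,366.4,z)
print("cap z",z,"tip z",o["tool_pos"][2]-178,"lid",(a+b)/2,"knob far edge -11",pix2w(c,327.8,284.4,z+22)-[0,11,0])
print("knobx",pix2w(c,327.8,290,z+22)[0])
print("shoulder",pix2w(c,327.8,77,38),"rim",pix2w(c,327.8,74.8,57))
print(o["tool_pos"]);go(584.5,133.5,245,np.pi/2)
```

```text
cap z 109.41034039601651 tip z 115.7516008141298 lid [584.51076177  37.00701684 109.4103404 ] knob far edge -11 [584.50566346  36.81075103 131.4103404 ]
knobx 584.5057193543325
shoulder [584.524077   133.99059447  38.        ] rim [584.51993745 132.55840637  57.        ]
[584.7339287   38.36278878 293.75160081]
d [95.1 -0.2 48.8] turn 0.001 q6 -0.07 q1 -0.07 F [ 0.2 -0.5 -0.8] t 13.57
```

Converted, 96.8 mm / 500 = 0.1936, 80 mm / 500 = 0.16.

creep_tool --pt "15 0.08 0 0 0" --pt "15 0.16 0 0 0" --pt "15 0.1936 0 0 0" --pt "15 0.1936 0 0.03 0" --pt "15 0.1936 0 0.04 0"

```text
time: 14.2
tool_pos: [584.3, 134.6, 272.1]
tcp_rot: [-3.139, 0.001, 1.572]
contact_force: [0.4, 0.1, -0.5]
grip_width: 20.9
finger_force: 30.0
```

creep_tool --pt "15 0 0 0 0" --pt "15 0 0 0 0"

```text
time: 14.45
tool_pos: [584.8, 134.9, 273.9]
tcp_rot: [3.141, -0.0, 1.571]
contact_force: [0.2, -0.2, -0.8]
grip_width: 21.2
finger_force: 30.0
```

```bash
python3 -c "
from h import *
go(584.7,135.2,260,np.pi/2)"
```

```text
d [ 0.3 -0.1 13.9] turn 0.0 q6 0.1 q1 0.1 F [ 0.2 -0.2 -0.8] t 14.45
```

Converted, 8 mm / 500 = 0.016, 4 mm / 500 = 0.008.

creep_tool --pt "15 0.0004 0 0.008 0" --pt "15 0.0004 0 0.016 0" --pt "15 0.0004 0 0.016 0"

```text
time: 14.82
tool_pos: [584.5, 135.9, 265.4]
tcp_rot: [-3.141, -0.0, 1.572]
contact_force: [0.3, 0.3, -1.0]
grip_width: 21.2
finger_force: 30.0
```

creep_tool --pt "15 0 0 0.004 0" --pt "15 0 0 0.008 0" --pt "15 0 0 0.008 0" --pt "15 0 0 0.008 0"

```text
time: 15.32
tool_pos: [584.6, 135.8, 261.9]
tcp_rot: [-3.142, 0.0, 1.572]
contact_force: [-0.3, -1.0, 1.1]
grip_width: 21.1
finger_force: 30.0
```

creep_tool --pt "15 0 0 0.004 0" --pt "15 0 0 0.004 0"

```text
time: 15.58
tool_pos: [584.7, 135.8, 259.9]
tcp_rot: [3.141, 0.0, 1.572]
contact_force: [0.0, -2.1, 1.4]
grip_width: 21.2
finger_force: 30.0
```

The small −y force suggests the lid sits slightly too far in +y. I'll shift back a little and keep descending.

Converted, 2 mm / 500 = 0.004, -0.8 mm / 500 = -0.0016.

creep_tool --pt "15 -0.0016 0 0 0" --pt "15 -0.0016 0 0.004 0" --pt "15 -0.0016 0 0.004 0"

```text
time: 15.95
tool_pos: [584.5, 135.1, 257.6]
tcp_rot: [-3.141, 0.0, 1.572]
contact_force: [-0.7, -2.2, 1.2]
grip_width: 20.9
finger_force: 30.0
```

creep_tool --pt "15 0 0 0.004 0" --pt "15 0 0 0.004 0"

```text
time: 16.2
tool_pos: [584.5, 135.2, 256.5]
tcp_rot: [3.141, -0.0, 1.572]
contact_force: [-2.7, -1.0, 6.8]
grip_width: 21.1
finger_force: 30.0
```

creep_tool --pt "15 0 0 0.004 0" --pt "15 0 0 0.004 0"

```text
time: 16.45
tool_pos: [584.8, 135.3, 254.7]
tcp_rot: [3.14, -0.0, 1.572]
contact_force: [-1.1, -1.8, 5.0]
grip_width: 21.2
finger_force: 30.0
```

Converted, 2 mm / 500 = 0.004.

creep_tool --pt "15 0 0 0.004 0" --pt "15 0 0 0.004 0"

```text
time: 16.7
tool_pos: [584.5, 135.0, 251.4]
tcp_rot: [-3.141, 0.0, 1.572]
contact_force: [0.3, -2.4, -0.4]
grip_width: 21.0
finger_force: 30.0
```

creep_tool --pt "15 0 0 0.004 0" --pt "15 0 0 0.004 0"

```text
time: 16.95
tool_pos: [584.4, 134.8, 248.6]
tcp_rot: [-3.14, 0.001, 1.572]
contact_force: [1.1, -3.8, -8.6]
grip_width: 21.4
finger_force: 30.0
```

creep_tool --pt "15 0 0 0.004 0" --pt "15 0 0 0.004 0"

```text
time: 17.2
tool_pos: [584.4, 134.7, 247.1]
tcp_rot: [-3.14, 0.001, 1.572]
contact_force: [1.0, -4.9, -6.0]
grip_width: 21.1
finger_force: 30.0
```

The beads pulled the lid down, so it has clicked. Now I'll press.

Converted, 2 mm / 500 = 0.004, -0.6 mm / 500 = -0.0012.

creep_tool --pt "15 -0.0012 0 0.004 0" --pt "15 -0.0012 0 0.004 0"

```text
time: 17.45
tool_pos: [584.6, 134.6, 246.1]
tcp_rot: [3.141, -0.0, 1.572]
contact_force: [-0.7, -2.7, -1.7]
grip_width: 21.0
finger_force: 30.0
```

creep_tool --pt "15 0 0 0.004 0" --pt "15 0 0 0.004 0"

```text
time: 17.7
tool_pos: [584.8, 134.4, 245.6]
tcp_rot: [3.14, 0.0, 1.572]
contact_force: [-3.5, -5.3, 8.2]
grip_width: 21.0
finger_force: 30.0
```

Converted, 2 mm / 500 = 0.004, -0.3 mm / 500 = -0.0006.

creep_tool --pt "15 -0.0006 -0.0006 0.004 0" --pt "15 -0.0006 -0.0006 0.004 0" --pt "15 -0.0006 -0.0006 0.004 0"

```text
time: 18.08
tool_pos: [584.5, 134.3, 245.4]
tcp_rot: [3.138, -0.0, 1.572]
contact_force: [-6.0, -5.4, 19.8]
grip_width: 21.3
finger_force: 30.0
```

creep_tool --pt "15 0 0 0 0" --pt "15 0 0 0 0" --pt "15 0 0 0 0" --pt "15 0 0 0 0"

```text
time: 18.58
tool_pos: [584.5, 134.3, 245.5]
tcp_rot: [3.138, -0.0, 1.573]
contact_force: [-6.1, -4.1, 21.2]
grip_width: 21.1
finger_force: 30.0
```

The force holds steady at 21 N with no slip. The sequence of peak, pull and rigid stop matches the lid being home.

```bash
python3 -c "
from plant import bot
print(bot.close_job(),bot.get_obs()['contact_force'])"
```

```text
the job is handed in; nothing more can be done
the job is handed in; nothing more can be done
```

I handed the job in with both pins in the pot and the lid clicked home, the gripper still pressing it down at about 21 N; the hand-in returned no verdict, and I judged the click and seating from the force readings, not a final picture.

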